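# Draw the ringed purge plug out of the pipe with the pull hook

### The job

Take the T-handled pull hook from its stand, hook the wire ring of the purge plug that sits deep in one of the two flanged pipe stubs, and draw the plug up out of the pipe. Then hang the hook back in the two saddles of its stand as it hung before, with the plug still hanging free from the hook; do not touch the plug with the gripper or the arm.

Things in the scene. Friction and masses are not known exactly. Their poses are not given: they have to be found in the camera images.
- handle (a point): Centre of the handle of the loose T-shaped pull hook (220 g): a level, flat-sided pale wooden bar 18 mm (x) by 160 mm (y) by 24 mm (z), gripped from above across its 18 mm at the middle. z up; y along the bar; the hook's tip is on the +x side. At the start it lies in the stand's saddles, its x within 25 degrees of world +y. A 6 mm steel shank with the hook hangs below.
- throat (a point): The hook's throat bottom, 107 mm straight below the handle's centre, axes as the handle's. The hook is 6 mm wire: shank at x = -12 mm (cranked under the handle between 24 and 38 mm down), level bar from x = -12 to +12 mm with its underside 6 mm below this point, upturned tip at x = +12 mm whose top is 15 mm above this point. Open width 18 mm.
- plug: Loose aluminium plug, 80 mm across, 25 mm high, black rubber band, 200 to 330 g. Origin: centre of its underside, z up. On its top a fixed upright arch of 5 mm wire in its y-z plane: 40 mm wide inside, underside of its crown 59 mm above the origin (34 above the plug's top). Hook it along plug x, from either side. It lies loose on the bore's floor; its x within 30 degrees of world +y.
- pipe_stub: Fixed upright steel pipe holding the ringed plug: outside 114 mm, bore 104 mm, on a round flange 150 mm across. Origin: centre of the flange's underside on the bench, z up. Rim at z = 110 mm, bore floor at z = 12 mm, so the ring's crown is 39 mm under the rim. A twin pipe (not listed) holds a blank plug with only a round stud.
- saddle (a point): Where the handle's centre lies when hung in the fixed steel stand, 200 mm above the bench; axes as the handle's then (x across, y along). Two uprights 120 mm apart inside along y, 58 mm wide, nothing between them (open along x); flat saddles 12 mm below this point, between lips 11 mm high, 40 mm apart. Foot plate 100 x 170 x 8 mm, about 26 mm under the hung plug.
Not all that is in view belongs to the job. What is shaped like the plug but green or purple is not meant.

How it is judged:
On the way:
1. the plug is drawn clear above the pipe's rim, hanging in the hook (z of plug in the frame of pipe_stub above 0.112 m and z of plug in the frame of handle below -0.14 m and distance between plug and handle below 0.185 m), for 0.1 s.
At the end, for the whole second after the job is handed in: The released handle lies level in both saddles (within 13 mm across, 18 mm along, 8 mm in height, 11 degrees), and the plug hangs nearly still from the hook, its underside 18 to 60 mm above the bench, within 45 mm of the handle's middle sideways, tilted less than 28 degrees (x of handle in the frame of saddle between -0.013 and 0.013 m and y of handle in the frame of saddle between -0.018 and 0.018 m and z of handle in the frame of saddle between -0.008 and 0.008 m and angle between handle's own z axis and vertical below 0.2 rad and angle between the y axis of handle and the y axis of saddle, either way round below 0.2 rad and z of plug in the frame of saddle between -0.182 and -0.14 m and horizontal distance between plug and handle below 0.045 m and angle between plug's own z axis and vertical below 0.5 rad and linear speed of plug below 0.08 m/s); the robot touches nothing.
It fails at once if the gripper or the arm touches the plug (contact force between any of the fingers, the arm and plug above 0.5 N).
It also fails if it takes over 58 s, if anything falls off the work surface, if the arm or the gripper's body presses on something with over 40 N, if the wrist force passes 120 N, or if a joint passes its speed limit or range.

### The arm

A 6-joint arm with a two-finger parallel gripper is mounted at the origin on a cart in front of the work surface, level with it; the furniture and walls round the work are solid. World frame = base frame: x ahead of the robot, y to its left, z up, the work surface at z = 0. Lengths are in m, angles in rad, forces in N, time in s.
With the tool pointing down it reaches from about 0.225 to 0.875 m from the base axis. Payload 3.4 kg.
Tool frame: the origin (TCP) lies at the very end of the fingers, on their centre line; the grasp point (between the pads) lies 19 mm behind it; z points along the fingers, y is the line along which they close (so a half turn about z gives the same grasp; the last joint's range is limited). The gripper opens to 85 mm and grips with 20 to 120 N. Pads are 22 mm wide; open, the fingers measure 114 mm over their backs; the gripper's body (76 mm by 85 mm) begins 54 mm behind the grasp point. The pads swing forward as they close: fully open they stand 13 mm farther back than shut.
Start: joints at [1.189, 0.276, 1.505, -0, 1.361, -0.121], TCP at [0.148, 0.556, 0.2] pointing down, gripper open.
Joint ranges: [-2.89, 2.89], [-0.75, 2.08], [0.22, 2.7], [-1.18, 4.32], [0.11, 2.71], [-2.7, 2.7]. Speed limits (rad/s): [2.57, 2.57, 3.14, 3.14, 3.14, 3.14].

### API

Orientations are given as a unit quaternion [w, x, y, z].
In Python, from rig import manip, get_image, camera_info gives the robot as it stands. The module is installed in compiled form; this text tells all that it offers.
- The arm moves only by the shell command python3 -m crank 'ROWS' [FORCE]. ROWS is a JSON object of lists of equal length, an entry for each row: "translation": the shift along the tool's x, y, z in mm, a list of three; "roll": the turn about the tool's z in rad; "fingers": the opening, from 0 (shut) to 1 (fully open). A call has 1 to 8 rows; each row shifts and turns the commanded pose from where the row before left it, along the tool's axes as they then stand; what a row does not reach is not made up. A row lasts 1/10 s, in which the tool goes at most 50 mm and 8.59 degrees, less where a joint would pass 70% of its speed; a pose out of reach is approached as far as the arm can. A call is refused whole if a number of a shift passes 50 or a number of a turn 0.15, either way. A call with a gripper value outside its range is refused whole. The fingers move at their own pace and stop on an object; FORCE is the grip in N (left out, the last holds). Time passes only in rows, so rows that do not move let the fingers close. It gives the time, the measured TCP pose, the force, the opening and the grip force at its end, in the units of the state.
- manip.get_state(): the state, without advancing time (a new reading comes with each control period).
- get_image(name): name is "scene" or "top"; returns the picture (420x560x3 uint8, blue, green, red); there is no depth.
- camera_info(name): a dict with "mtx" (3x3 intrinsics, pixels), "rvec" (rotation vector, rad) and "tvec" (3), from world to camera coordinates, as OpenCV has them. Camera axes: x right, y down, z forward; pixel columns grow to the right and rows downward; lengths in m; the calibration is good to about 2 mm. A picture is of the moment at which its call begins. camera_info takes no time and is no camera call.
- manip.sign_off(): hands the job in; it is judged then, once.
The state is a dict: "clock": time; "qpos": joint angles; "qd": joint speeds; "effort": joint torques, N m; "position": TCP position; "ee_rot": TCP orientation; "contact_force": force on the tool from outside, world axes, zero at the start; "moment": the same for the moment, N m; "width": finger opening in m; "gripper_force": force on a finger pad.
Only numpy, scipy, OpenCV 4.12 (cv2) and the standard library are available. Lean on these libraries where they do the work, as an engineer would, in place of code of your own. Each camera call takes 0.05 s, during which the arm holds its last target. There are 200 camera calls.

## Working session

There is one attempt and no reset: what is moved stays moved. The work goes in short steps, Python scripts to look and compute and a shell command to move; the robot and the scene stay as the last step left them, time stands still between calls to the robot, and variables do not carry over. Pictures are saved under pics/ and viewed, at most 10 in all, crops included, and the job is handed in when it is done.

```bash
mkdir -p pics
cat > h.py <<'E'
import numpy as np, cv2
from rig import manip,get_image,camera_info
def cam(n):
    c=camera_info(n);R=cv2.Rodrigues(np.array(c["rvec"],float))[0];return np.array(c["mtx"],float),R,np.array(c["tvec"],float).ravel()
def plane(n,uv,z):
    K,R,t=cam(n);uv=np.atleast_2d(uv).astype(float);d=(np.linalg.inv(K)@np.c_[uv,np.ones(len(uv))].T).T@R
    C=-R.T@t;return C+d*((z-C[2])/d[:,2])[:,None]
def proj(n,P):
    K,R,t=cam(n);p=(K@(R@np.atleast_2d(P).astype(float).T+t[:,None])).T;return p[:,:2]/p[:,2:]
E
python3 - <<'E'
from h import *
a=get_image("scene");b=get_image("top")
cv2.imwrite("pics/s0.png",a);cv2.imwrite("pics/t0.png",b)
for n in("scene","top"):
    K,R,t=cam(n);print(n,K[0,0],-R.T@t,R[2])
s=manip.get_state();print(s)
E
```

```text
scene 408.25442629691986 [ 0.06729973 -0.40770159  0.731348  ] [ 0.53389323  0.50072759 -0.68134418]
top 395.48239788855545 [0.2992648  0.01738335 1.10910547] [ 0.21869806 -0.02655149 -0.97543128]
{'clock': 0.1, 'qpos': array([ 1.18899829e+00,  2.76526120e-01,  1.50600373e+00,  1.03119410e-05,
        1.36072860e+00, -1.20978578e-01]), 'qd': array([ 0.00162959, -0.00214094, -0.00268283, -0.00086116, -0.00022545,
        0.00189145]), 'effort': array([ 8.76793838e-04, -4.17703807e+01, -2.46403116e+01, -1.38097598e-04,
        5.86703536e-03, -1.66436678e-06]), 'position': array([0.14806643, 0.55505861, 0.1987306 ]), 'ee_rot': array([-2.12065733e-04,  1.30041426e-01,  9.91508212e-01, -8.05464404e-04]), 'contact_force': array([ 0.27979908,  0.64203849, -0.03012572]), 'moment': array([-0.02115703, -0.09035019,  0.00011898]), 'gripper_force': 0.0, 'width': 0.08530275767543623}
```

View pics/s0.png

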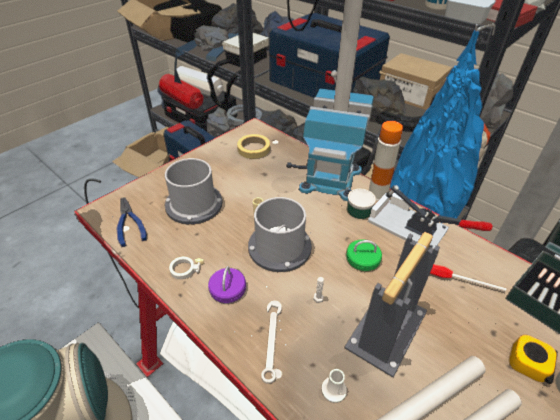

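View pics/t0.png

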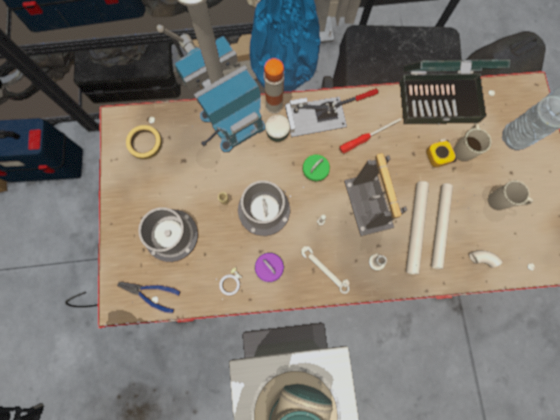

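Scene: pipes at (190,190) and (280,235), hook in the stand at (405,280). Top view: pipes at (265,207), with a wire arch visible inside, and (168,235), with a round stud. The stand's handle is at (388,188). The green (316,167) and purple (269,267) plugs are decoys. Next is a close crop and measurement.

Run:
```python
from h import *
b=cv2.imread("pics/t0.png");a=cv2.imread("pics/s0.png")
c=[cv2.resize(i,(390,390),interpolation=cv2.INTER_CUBIC) for i in (b[170:250,225:305],b[140:240,335:435],a[190:270,240:320],a[220:350,340:470])]
cv2.imwrite("pics/c0.png",cv2.resize(np.vstack([np.hstack(c[:2]),np.hstack(c[2:])]),(600,600)))
print(proj("top",[[0.148,0.556,0.2],[0,0,0]]).round())
# handle by colour
for n,im,box in(("top",b,(370,405,145,220)),("scene",a,(370,440,225,310))):
    h=cv2.cvtColor(im,cv2.COLOR_BGR2HSV);m=cv2.inRange(h,(12,90,150),(30,255,255));k=np.zeros_like(m);k[box[2]:box[3],box[0]:box[1]]=m[box[2]:box[3],box[0]:box[1]]
    cs=max(cv2.findContours(k,0,1)[0],key=cv2.contourArea);r=cv2.minAreaRect(cs);p=cv2.boxPoints(r);print(n,r,p.round(1).tolist())
    if n=="top":print(plane("top",p,.212).round(4))
# stand foot plates etc.
for uv,z in(((265,207),.11),((168,235),.11)):print(plane("top",[uv],z))
```

```text
[[ 32. 399.]
 [296. 414.]]
top ((388.7786865234375, 184.06556701660156), (36.00819778442383, 8.629183769226074), 73.49563598632812) [[379.5, 168.0], [387.79998779296875, 165.60000610351562], [398.0, 200.10000610351562], [389.79998779296875, 202.60000610351562]]
[[ 0.5678 -0.2616  0.212 ]
 [ 0.5716 -0.2823  0.212 ]
 [ 0.4853 -0.2912  0.212 ]
 [ 0.4817 -0.271   0.212 ]]
scene ((409.8076477050781, 262.0384521484375), (11.926054000854492, 39.66106414794922), 33.690067291259766) [[393.79998779296875, 275.20001220703125], [415.79998779296875, 242.1999969482422], [425.79998779296875, 248.8000030517578], [403.79998779296875, 281.79998779296875]]
[[0.5273026  0.01956216 0.11      ]]
[[0.4825019 0.2729945 0.11     ]]
```

View pics/c0.png

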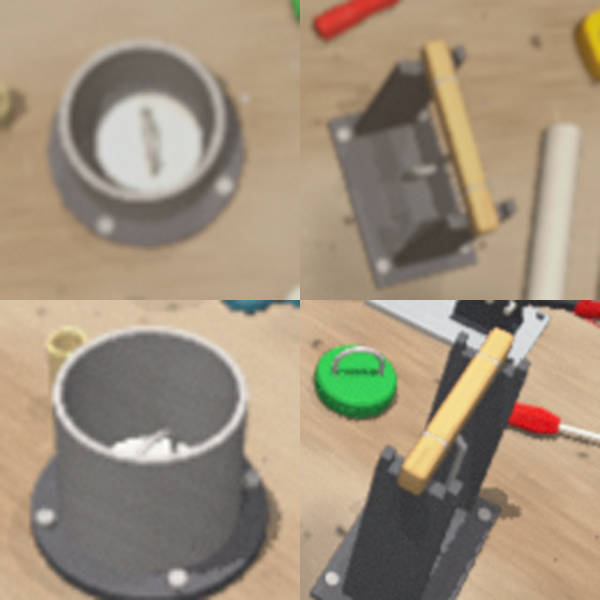

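Run:
```python
from h import *
b=cv2.imread("pics/t0.png");a=cv2.imread("pics/s0.png")
h=cv2.cvtColor(b,cv2.COLOR_BGR2HSV)
m=cv2.inRange(h,(10,70,120),(32,255,255))
# per-row right/left edge of handle
box=m[150:222,370:405]
for r in range(0,72,6):
    print(150+r,"".join("#" if v else "." for v in box[r]))
# arch in pipe
g=cv2.cvtColor(b,cv2.COLOR_BGR2GRAY)
print(g[192:228:2,248:282:1])
c1=cv2.resize(b[150:222,362:410],(400,600),interpolation=cv2.INTER_CUBIC)
c2=cv2.resize(a[225:300,380:440],(400,500),interpolation=cv2.INTER_CUBIC);c2=cv2.copyMakeBorder(c2,0,100,0,0,0)
cv2.imwrite("pics/c1.png",np.hstack([c1,c2]))
```

```text
150 ###################################
156 #################...###############
162 ........###########################
168 .........##########################
174 ........###########################
180 ..........#########################
186 ............##.####################
192 ................###################
198 ................###################
204 ..................#.##########.....
210 ....................#.#########....
216 ........................########...
[[ 84  85  89  89  90  92  93  94  98  98 102 103 104 106 105 104 106 105
  106 107 106 106 103 102 101 101 101 100  99  98  99 120 156 173]
 [ 84  85  85  87  89  94  99 103 105 109 113 116 120 131 138 140 143 145
  142 134 129 124 114 107 106 105 102 100  98  99  96  98 120 157]
 [ 86  86  85  88  98 107 108 113 124 142 164 183 195 203 206 202 204 205
  205 204 201 192 176 156 136 119 108 106 104 102  98  95 100 135]
 [ 84  83  83  91 104 114 133 166 192 206 213 215 216 214 204 192 194 204
  212 214 214 213 211 208 200 180 153 126 112 108 101  94  94 112]
 [ 82  81  85  97 122 158 191 209 215 215 216 215 215 20
[... 1218 characters left out ...]
 159 169 165 149 130 123 143 173 195 206 211 214 214 215 215 214 212
  212 213 215 215 213 211 207 198 186 171 148 119  95  84  84  97]
 [ 96 103 120 136 154 166 166 162 159 162 169 176 181 189 201 204 205 206
  203 199 199 199 193 184 171 152 126 103  89  87  85  90 102 118]
 [106 101  96  96  97 105 120 135 142 151 165 171 172 172 174 175 176 174
  169 158 149 136 122 109  97  91  89  89  89  91  97 106 114 119]
 [115 113 107 102 100  97  96  97  98  98  99  98  99  99  99 100  98  98
   98  96  94  93  94  91  92  94  92  93  99 105 111 116 121 122]
 [115 114 114 112 112 109 103 101  99  99  98  98  97  99  98  98  99  97
   96  96  95  95  94  97  99 102 106 109 113 114 115 118 120 121]]
```

View pics/c1.png

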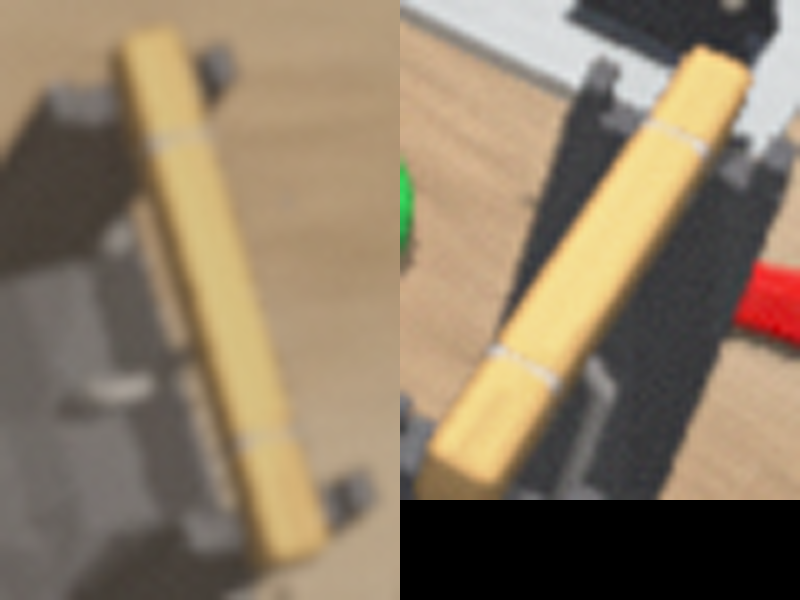

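Confirmed by the close views: the top view shows the wire arch in the pipe at (265,207). The handle's top face runs from (380.6,153.6) to (397.4,216.4) in the top view.

Run:
```python
from h import *
t=lambda p:np.array(p)/8.333+[362,150]-.44
s=lambda p:(np.array(p)-[400,0])/6.667+[380,225]-.43
T=t([(128,33),(182,28),(325,545),(263,560),(180,137),(267,433),(224,287)])
S=s([(700,47),(748,75),(500,480),(435,435),(678,137),(525,367),(601,252)])
A=plane("top",T,.212);B=plane("scene",S,.212);print(A.round(4));print(B.round(4))
P=[np.c_[cam(n)[0]@np.c_[cam(n)[1],cam(n)[2]]] for n in("top","scene")]
X=cv2.triangulatePoints(P[0],P[1],T.T.copy(),S.T.copy());print((X[:3]/X[3]).T.round(4))
for Q in(A,B):
    d=Q[4]-Q[5];print("yaw handle y", np.degrees(np.arctan2(d[1],d[0])), Q[:4].mean(0))
# disc
b=cv2.imread("pics/t0.png");g=cv2.cvtColor(b,cv2.COLOR_BGR2GRAY)
h=cv2.cvtColor(b,cv2.COLOR_BGR2HSV)
m=np.zeros_like(g);m[190:219,245:285]=(g[190:219,245:285]>160)*255
ys,xs=np.nonzero(m);
for r in range(192,222,3):
    row=g[r,248:282].astype(float);i=np.nonzero(row>160)[0]
    if len(i):print(r,plane("top",[(248+i[0]-.3,r),(248+i[-1]+.3,r)],.037)[:,:2].round(4).tolist())
# arch line: dark centroid per row
pts=[]
for r in range(198,217):
    w=np.clip(212-g[r,258:272].astype(float),0,None);w[w<8]=0
    if w.sum()>20:pts.append((258+(w*np.arange(14)).sum()/w.sum(),r))
pts=np.array(pts);print(pts.round(1).tolist())
for z in(.037,.0735):print(plane("top",pts[[0,len(pts)//2,-1]],z).round(4))
# rim of pipe
rim=plane("top",[(241,203),(289,209)],.11);print(rim)
```

```text
[[ 0.6045 -0.2616  0.212 ]
 [ 0.6043 -0.2774  0.212 ]
 [ 0.4497 -0.2906  0.212 ]
 [ 0.4475 -0.2727  0.212 ]
 [ 0.5718 -0.2711  0.212 ]
 [ 0.4831 -0.2803  0.212 ]
 [ 0.5264 -0.2758  0.212 ]]
[[ 0.6071 -0.2631  0.212 ]
 [ 0.6064 -0.2771  0.212 ]
 [ 0.4528 -0.2953  0.212 ]
 [ 0.4534 -0.278   0.212 ]
 [ 0.5744 -0.2743  0.212 ]
 [ 0.4845 -0.2831  0.212 ]
 [ 0.5276 -0.2788  0.212 ]]
[[ 0.6054 -0.2626  0.2124]
 [ 0.6041 -0.2772  0.2137]
 [ 0.4521 -0.2935  0.2098]
 [ 0.4505 -0.2759  0.2114]
 [ 0.5736 -0.273   0.211 ]
 [ 0.4846 -0.282   0.2103]
 [ 0.528  -0.2776  0.2101]]
yaw handle y 5.929707790067234 [ 0.5264934  -0.27560308  0.212     ]
yaw handle y 5.624390919068008 [ 0.52991795 -0.27835868  0.212     ]
192 [[0.5819, -0.0286], [0.5817, -0.0303]]
195 [[0.5796, 0.028], [0.5772, 0.0069]]
198 [[0.5728, 0.0455], [0.567, -0.0061]]
201 [[0.5649, 0.052], [0.5575, -0.0134]]
204 [[0.557, 0.0584], [0.5486, -0.0152]]
207 [[0.5485, 0.0592], [0.5398, -0.017]]
210 [[0.54, 0.0601], [0.5304, -0.0243]]
213 [[0.5312, 0.0581], [0.5222, -0.0206]]
216 [[0.524, 0.07], [0.5147, -0.0113]]
219 [[0.5147, 0.0626], [0.5073, -0.0021]]
[[263.5, 198.0], [263.6, 199.0], [263.6, 200.0], [264.0, 201.0], [264.3, 202.0], [264.6, 203.0], [264.8, 204.0], [264.8, 205.0], [265.1, 206.0], [265.1, 207.0], [265.1, 208.0], [265.2, 209.0], [265.3, 210.0], [265.3, 211.0], [265.7, 212.0], [266.0, 213.0], [266.0, 214.0], [265.9, 215.0], [265.9, 216.0]]
[[0.5701 0.0212 0.037 ]
 [0.5439 0.0195 0.037 ]
 [0.5183 0.02   0.037 ]]
[[0.5609 0.021  0.0735]
 [0.5356 0.0194 0.0735]
 [0.5109 0.0199 0.0735]]
[[ 0.54493057  0.0803204   0.11      ]
 [ 0.51500711 -0.04156848  0.11      ]]
```

The plug's arch is centred at about (0.541, 0.020), almost along world x. The handle's centre is at about (0.528, -0.277, 0.200), yawed +5.8°. The sizes check out, so I'm moving.

```bash
python3 -m crank '{"translation":[[0,0,-30],[0,0,-45],[0,0,-45],[0,0,-30],[0,-20,0],[0,-40,0],[0,-45,0],[0,-45,0]],"roll":[-0.12,-0.12,-0.12,0,0,0,0,0],"fingers":[1,1,1,1,1,1,1,1]}' 60
python3 -m crank '{"translation":[[-18,-45,0],[-18,-45,0],[-18,-45,0],[-18,-45,0],[-18,-45,0],[-18,-45,0],[-18,-45,0],[-18,-45,0]],"roll":[0,0,0,0,0,0,0,0],"fingers":[1,1,1,1,1,1,1,1]}'
python3 -m crank '{"translation":[[-18,-45,0],[-18,-45,0],[-18,-45,0],[-18,-45,0],[-18,-45,0],[-18,-45,0],[-10,-30,0],[0,0,0]],"roll":[0,0,0,0,0,0,0,0],"fingers":[1,1,1,1,1,1,1,1]}'
cat >> h.py <<'E'
from scipy.spatial.transform import Rotation as Ro
def to(P,yaw=None):
    s=manip.get_state();w=s["ee_rot"];R=Ro.from_quat([w[1],w[2],w[3],w[0]]).as_matrix()
    print("t",s["clock"],"pos",s["position"].round(4),"yaw y",np.degrees(np.arctan2(R[1,1],R[0,1])).round(2),"tilt",R[2].round(3),"q6",s["qpos"][5].round(2),"F",s["contact_force"].round(2),"w",s["width"].round(4),s["gripper_force"])
    print("tool mm",(R.T@(np.array(P)-s["position"])*1000).round(1))
E
python3 -c "
from h import *
to([.528,-.277,.181])"
```

```text
clock: 0.9
position: [0.163, 0.4047, 0.3488]
ee_rot: [-0.0, -0.05, 0.999, -0.001]
contact_force: [0.4, 0.2, 0.7]
width: 0.0856
gripper_force: 0.0
clock: 1.7
position: [0.3422, 0.0605, 0.3494]
ee_rot: [0.0, -0.049, 0.999, 0.0]
contact_force: [0.9, 0.3, 0.5]
width: 0.0852
gripper_force: 0.0
clock: 2.5
position: [0.4905, -0.2285, 0.3471]
ee_rot: [-0.001, -0.048, 0.999, 0.0]
contact_force: [-0.2, 0.3, -0.4]
width: 0.0857
gripper_force: 0.0Traceback (most recent call last):
  File "<string>", line 3, in <module>
    to([.528,-.277,.181])
    ~~^^^^^^^^^^^^^^^^^^^
  File "h.py", line 13, in to
    print("t",s["clock"],"pos",s["position"].round(4),"yaw y",np.degrees(np.arctan2(R[1,1],R[0,1])).round(2),"tilt",R[2].round(3),"q6",s["qpos"][5].round(2),"F",s["contact_force"].round(2),"w",s["width"].round(4),s["gripper_force"])
                                                                                                                                                                                                 ^^^^^^^^^^^^^^^^
AttributeError: 'float' object has no attribute 'round'
```

```bash
sed -i 's/s\["width"\].round(4)/round(s["width"],4)/' h.py
python3 -m crank '{"translation":[[-16,-26,0],[-16,-26,0],[0,0,35],[0,0,40],[0,0,30],[0,0,5],[0,0,0],[0,0,0]],"roll":[0,0,0,0,0,0,0,0],"fingers":[1,1,1,1,1,1,1,1]}' 60
python3 - <<'E'
from h import *
a=get_image("scene");b=get_image("top")
cv2.imwrite("pics/c2.png",np.hstack([cv2.resize(a[180:330,330:480],(400,400),interpolation=cv2.INTER_CUBIC),cv2.resize(b[120:240,335:455],(400,400),interpolation=cv2.INTER_CUBIC)]))
to([.528,-.277,.181])
E
```

```text
clock: 3.3
position: [0.5271, -0.2733, 0.2415]
ee_rot: [0.001, -0.05, 0.999, -0.001]
contact_force: [0.3, 0.7, -0.6]
width: 0.0854
gripper_force: 0.0
t 3.4 pos [ 0.5273 -0.2735  0.2418] yaw y 95.7 tilt [-0.003 -0.003 -1.   ] q6 -2.27 F [ 0.33 -0.3  -0.02] w 0.0854 0.0
tool mm [-0.2 -3.4 60.8]
```

View pics/c2.png

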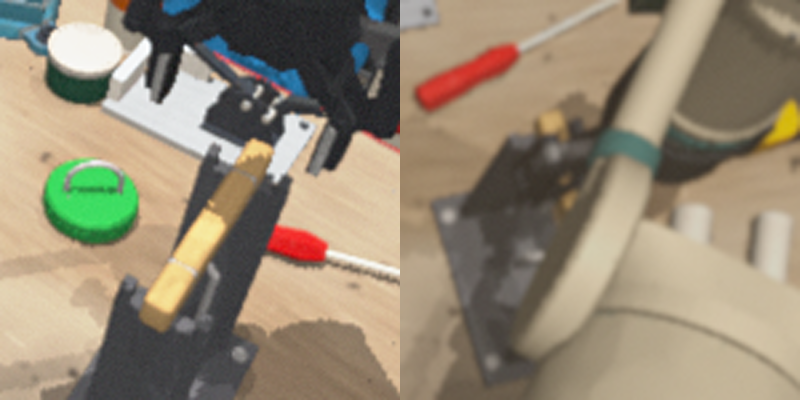

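The scene crop shows the fingers on either side of the handle (left crop, around (205,230)). I'll descend and grip.

```bash
python3 -m crank '{"translation":[[0,-3,20],[0,0,25],[0,0,15],[0,0,1],[0,0,0],[0,0,0],[0,0,0],[0,0,0]],"roll":[0,0,0,0,0,0,0,0],"fingers":[1,1,1,1,1,0,0,0]}' 60
python3 -m crank '{"translation":[[0,0,0],[0,0,0],[0,0,0],[0,0,0],[0,0,0]],"roll":[0,0,0,0,0],"fingers":[0,0,0,0,0]}' 60
python3 -c "
from h import *
to([.528,-.277,.181]); to([.541,0,.33])"
```

```text
clock: 4.2
position: [0.527, -0.2763, 0.1794]
ee_rot: [0.001, -0.05, 0.999, -0.0]
contact_force: [-0.4, -0.7, 0.2]
width: 0.0441
gripper_force: 0.0
clock: 4.7
position: [0.5268, -0.2766, 0.1791]
ee_rot: [0.0, -0.05, 0.999, -0.001]
contact_force: [0.4, -1.7, 4.0]
width: 0.0135
gripper_force: 58.9
t 4.7 pos [ 0.5268 -0.2766  0.1791] yaw y 95.68 tilt [-0.001 -0.001 -1.   ] q6 -2.27 F [ 0.43 -1.7   4.04] w 0.0135 58.906939616426826
tool mm [-1.2 -0.5 -1.9]
t 4.7 pos [ 0.5268 -0.2766  0.1791] yaw y 95.68 tilt [-0.001 -0.001 -1.   ] q6 -2.27 F [ 0.43 -1.7   4.04] w 0.0135 58.906939616426826
tool mm [ -41.7  273.7 -151.2]
```

```bash
python3 -m crank '{"translation":[[0,0,-10],[0,0,-20],[0,0,-30],[0,0,-30],[0,0,-30],[0,0,-20],[0,0,-11],[0,0,0]],"roll":[0,0,0,0,0,0,0,0],"fingers":[0,0,0,0,0,0,0,0]}' 80
python3 -m crank '{"translation":[[-5,30,0],[-6,40,0],[-6,40,0],[-6,40,0],[-6,40,0],[-6,40,0],[-6,30,0],[0,0,0]],"roll":[0,0,0,0,0,0,0,0],"fingers":[0,0,0,0,0,0,0,0]}'
python3 - <<'E'
from h import *
to([.541,0,.33])
a=get_image("scene");b=get_image("top")
cv2.imwrite("pics/c3.png",np.hstack([a[20:320,100:500],b[70:370,150:550]]))
cv2.imwrite("pics/s3.png",a)
E
```

```text
clock: 5.5
position: [0.5269, -0.276, 0.3305]
ee_rot: [0.001, -0.05, 0.999, -0.0]
contact_force: [-0.2, -0.4, -2.2]
width: 0.0127
gripper_force: 78.5
clock: 6.3
position: [0.5405, -0.0089, 0.3276]
ee_rot: [-0.002, -0.052, 0.999, 0.002]
contact_force: [0.2, -0.5, -1.4]
width: 0.0121
gripper_force: 78.6
t 6.3 pos [ 0.5405 -0.0089  0.3276] yaw y 95.98 tilt [ 0.003  0.004 -1.   ] q6 -1.82 F [ 0.19 -0.52 -1.43] w 0.0121 78.64901393651962
tool mm [-1.4  8.8 -2.3]
```

View pics/c3.png

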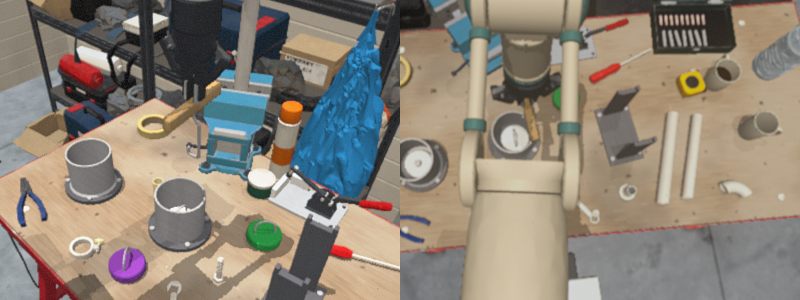

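```bash
python3 -m crank '{"translation":[[-2,4,15],[0,4,30],[0,0,30],[0,0,20],[0,0,10],[0,0,5],[0,0,0],[0,0,0]],"roll":[0,0,0,0,0,0,0,0],"fingers":[0,0,0,0,0,0,0,0]}'
python3 - <<'E'
from h import *
a=get_image("scene");b=get_image("top")
to([.542,0,.216])
p=manip.get_state()["position"];hx=np.array([-.101,.995,0]);hy=np.array([-.995,-.101,0]);Z=np.array([0,0,1.])
hc=p+Z*.021
P=[hc+.08*hy+Z*.012,hc-.08*hy+Z*.012,hc-.012*hx-.104*Z,hc+.012*hx-.092*Z,hc+.012*hx-.11*Z,hc-.012*hx-.11*Z]
c=np.array([.541,.020,.0735])
A=[c,c+[.018,0,-.01],c-[.018,0,.01]]
def ov(n,im,x,y,w,k):
    o=cv2.resize(im[y:y+w*600//400,x:x+w],(400,600),interpolation=cv2.INTER_CUBIC);s=400/w
    for pts,col in((P,(0,0,255)),(A,(0,255,0))):
        for q in proj(n,pts):cv2.circle(o,tuple(int(v) for v in (q-[x,y]+.5)*s),3,col,1)
    return o
cv2.imwrite("pics/c4.png",np.hstack([ov("scene",a,225,135,110,0),ov("top",b,225,150,80,0)]))
E
```

```text
clock: 7.2
position: [0.5435, -0.0055, 0.2205]
ee_rot: [0.001, -0.049, 0.999, -0.0]
contact_force: [-0.1, -0.5, -2.4]
width: 0.0125
gripper_force: 78.6
t 7.3 pos [ 0.5435 -0.0053  0.2207] yaw y 95.67 tilt [-0.002 -0.    -1.   ] q6 -1.81 F [ 0.34  0.83 -2.49] w 0.0123 78.61697601154447
tool mm [1.  5.4 4.7]
```

View pics/c4.png

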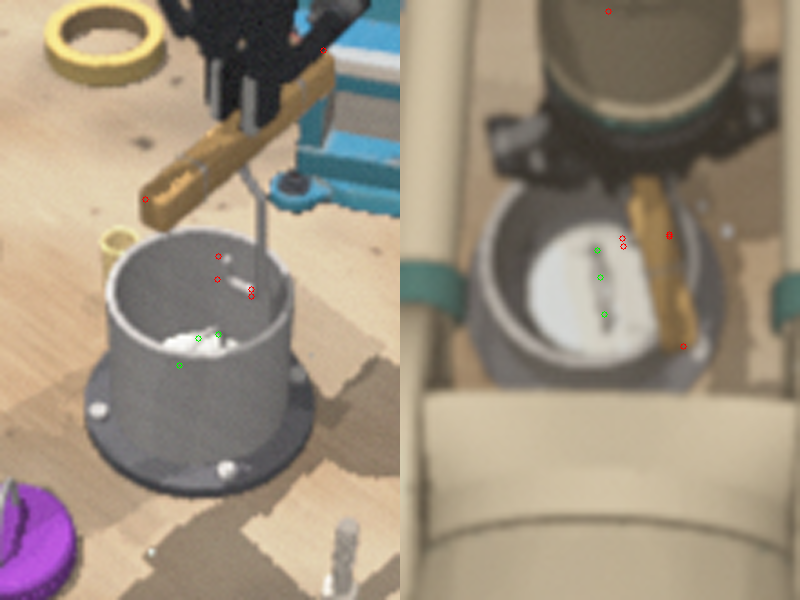

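Scene: the hook (shank at crop (262,290), tip at (227,258)) hangs just above the bore. Top: the arch (600,285) matches the prediction. The hook is a few mm toward −y, so I'll shift +3 mm and lower.

```bash
python3 -m crank '{"translation":[[0,3,5],[0,0,10],[0,0,15],[0,0,15],[0,0,10],[0,0,5],[0,0,0]],"roll":[0,0,0,0,0,0,0],"fingers":[0,0,0,0,0,0,0]}'
python3 -m crank '{"translation":[[0,0,6],[0,0,8],[0,0,6],[0,0,4],[0,0,0],[0,0,0]],"roll":[0,0,0,0,0,0],"fingers":[0,0,0,0,0,0]}'
python3 - <<'E'
from h import *
to([.543,.021,.135])
E
```

```text
clock: 8.0
position: [0.542, -0.002, 0.1587]
ee_rot: [-0.001, -0.05, 0.999, 0.0]
contact_force: [-0.7, 0.7, -2.7]
width: 0.0125
gripper_force: 78.6
clock: 8.6
position: [0.5425, -0.0021, 0.1355]
ee_rot: [0.0, -0.05, 0.999, 0.0]
contact_force: [0.9, 0.2, -1.9]
width: 0.0122
gripper_force: 78.6
t 8.6 pos [ 0.5425 -0.0021  0.1355] yaw y 95.68 tilt [-0.  0. -1.] q6 -1.8 F [ 0.86  0.23 -1.9 ] w 0.0122 78.6138235218823
tool mm [-2.8 23.   0.5]
```

```bash
python3 -m crank '{"translation":[[0,4,0],[0,6,0],[0,6,0],[0,5,0],[0,3,0],[0,0,0]],"roll":[0,0,0,0,0,0],"fingers":[0,0,0,0,0,0]}'
python3 -m crank '{"translation":[[0,0,-4],[0,0,-6],[0,0,-8],[0,0,-6],[0,0,-4],[0,0,-2],[0,0,0],[0,0,0]],"roll":[0,0,0,0,0,0,0,0],"fingers":[0,0,0,0,0,0,0,0]}'
python3 - <<'E'
from h import *
b=get_image("top");a=get_image("scene");cv2.imwrite("pics/c5.png",np.hstack([cv2.resize(i,(400,400),interpolation=cv2.INTER_CUBIC) for i in(a[160:260,235:335],b[160:240,230:310])]))
to([.543,.021,.31])
E
```

```text
clock: 9.2
position: [0.54, 0.0224, 0.1356]
ee_rot: [0.0, -0.05, 0.999, 0.0]
contact_force: [0.1, -0.2, -2.1]
width: 0.0125
gripper_force: 78.5
clock: 10.0
position: [0.5398, 0.0218, 0.1652]
ee_rot: [-0.0, -0.05, 0.999, 0.0]
contact_force: [0.8, -0.6, -5.0]
width: 0.0124
gripper_force: 78.2
t 10.1 pos [0.5398 0.0218 0.1651] yaw y 95.68 tilt [ 0.001  0.    -1.   ] q6 -1.76 F [ 1.34  0.43 -4.2 ] w 0.0121 78.24241787195206
tool mm [  -3.    -1.1 -144.9]
```

The load went up by about 2.5 N, so the plug is hooked. I'll centre it in the bore and draw it out smoothly.

```bash
python3 -m crank '{"translation":[[2,0,-2],[3,0,-5],[2,0,-8],[1,0,-12],[0,0,-15],[0,0,-18],[0,0,-20],[0,0,-20]],"roll":[0,0,0,0,0,0,0,0],"fingers":[0,0,0,0,0,0,0,0]}'
python3 -m crank '{"translation":[[0,0,-22],[0,0,-22],[0,0,-20],[0,0,-18],[0,0,-15],[0,0,-10],[0,0,-4],[0,0,0]],"roll":[0,0,0,0,0,0,0,0],"fingers":[0,0,0,0,0,0,0,0]}'
python3 - <<'E'
from h import *
to([.527,-.2765,.375])
b=get_image("top");a=get_image("scene");cv2.imwrite("pics/c5.png",np.hstack([cv2.resize(a[30:330,150:450],(400,400)),cv2.resize(b[70:270,170:370],(400,400))]))
E
```

```text
clock: 10.9
position: [0.5322, 0.021, 0.2675]
ee_rot: [0.001, -0.05, 0.999, -0.0]
contact_force: [-0.2, -0.2, -5.1]
width: 0.0124
gripper_force: 78.4
clock: 11.7
position: [0.5322, 0.021, 0.3771]
ee_rot: [0.001, -0.05, 0.999, -0.0]
contact_force: [0.0, 0.7, -5.4]
width: 0.0121
gripper_force: 78.4
t 11.7 pos [0.5322 0.021  0.3771] yaw y 95.68 tilt [-0.001 -0.    -1.   ] q6 -1.76 F [ 0.01  0.67 -5.44] w 0.0121 78.43321166932583
tool mm [  34.6 -295.5    2.1]
```

View pics/c5.png

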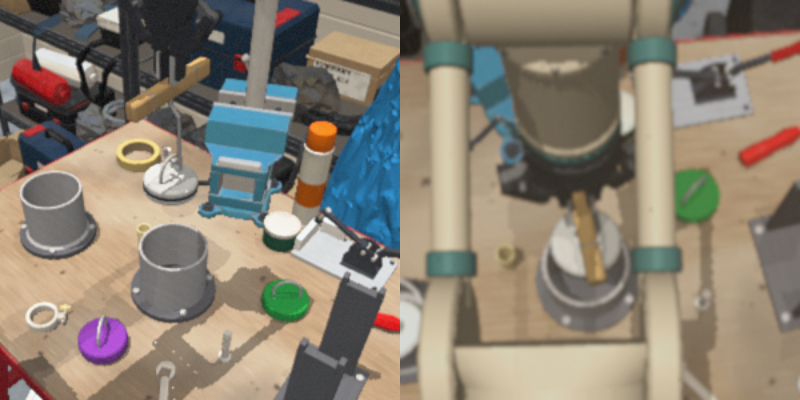

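The plug hangs upright in the hook, clear above the pipe (crop (170,180)). I'll carry it over the stand with a gentle ramp.

```bash
python3 -m crank '{"translation":[[0,-2,0],[0,-4,0],[1,-6,0],[1,-8,0],[1,-10,0],[1,-12,0],[2,-13,0],[2,-13,0]],"roll":[0,0,0,0,0,0,0,0],"fingers":[0,0,0,0,0,0,0,0]}'
python3 -m crank '{"translation":[[2,-14,0],[2,-14,0],[2,-14,0],[2,-14,0],[2,-14,0],[2,-14,0],[2,-14,0],[2,-14,0]],"roll":[0,0,0,0,0,0,0,0],"fingers":[0,0,0,0,0,0,0,0]}'
python3 -m crank '{"translation":[[2,-14,0],[2,-13,0],[2,-12,0],[2,-11,0],[2,-10,0],[0,-9,0],[0,-8,0],[0,-7,0]],"roll":[0,0,0,0,0,0,0,0],"fingers":[0,0,0,0,0,0,0,0]}'
python3 -m crank '{"translation":[[0,-6,0],[0,-5,0],[0,-4,0],[0,-2,0],[0,-1,0],[0,0,0],[0,0,0],[0,0,0]],"roll":[0,0,0,0,0,0,0,0],"fingers":[0,0,0,0,0,0,0,0]}'
python3 - <<'E'
from h import *
to([.527,-.2765,.179])
E
```

```text
clock: 12.6
position: [0.5308, -0.049, 0.3765]
ee_rot: [0.0, -0.049, 0.999, -0.0]
contact_force: [-0.3, -0.0, -5.1]
width: 0.0122
gripper_force: 78.4
clock: 13.4
position: [0.526, -0.1617, 0.3764]
ee_rot: [0.0, -0.05, 0.999, 0.0]
contact_force: [0.3, -0.8, -4.5]
width: 0.012
gripper_force: 78.4
clock: 14.2
position: [0.5246, -0.2457, 0.3764]
ee_rot: [0.0, -0.05, 0.999, 0.0]
contact_force: [-0.1, -0.3, -4.8]
width: 0.0119
gripper_force: 78.5
clock: 15.0
position: [0.5262, -0.2628, 0.3765]
ee_rot: [0.0, -0.05, 0.999, 0.0]
contact_force: [-0.1, -0.2, -5.6]
width: 0.0122
gripper_force: 78.4
t 15.0 pos [ 0.5262 -0.2628  0.3765] yaw y 95.7 tilt [-0.  0. -1.] q6 -2.25 F [-0.07 -0.19 -5.64] w 0.0122 78.39985571801662
tool mm [  0.6 -13.8 197.5]
```

```bash
python3 -m crank '{"translation":[[0,-2,0],[0,-4,0],[0,-4,0],[0,-3,0],[0,-1,0],[0,0,0],[0,0,0],[0,0,0]],"roll":[0,0,0,0,0,0,0,0],"fingers":[0,0,0,0,0,0,0,0]}'
python3 -m crank '{"translation":[[0,0,3],[0,0,8],[0,0,12],[0,0,14],[0,0,14],[0,0,14],[0,0,14],[0,0,14]],"roll":[0,0,0,0,0,0,0,0],"fingers":[0,0,0,0,0,0,0,0]}'
python3 -m crank '{"translation":[[0,0,14],[0,0,14],[0,0,14],[0,0,12],[0,0,8],[0,0,4],[0,0,2],[0,0,0]],"roll":[0,0,0,0,0,0,0,0],"fingers":[0,0,0,0,0,0,0,0]}'
python3 - <<'E'
from h import *
to([.527,-.2765,.179])
a=get_image("scene");b=get_image("top")
cv2.imwrite("pics/c6.png",np.hstack([cv2.resize(i,(400,400),interpolation=cv2.INTER_CUBIC) for i in(a[200:360,330:490],b[120:240,335:455])]))
E
```

```text
clock: 15.8
position: [0.5275, -0.2768, 0.3765]
ee_rot: [0.0, -0.05, 0.999, 0.0]
contact_force: [0.4, 0.9, -6.0]
width: 0.0124
gripper_force: 78.5
clock: 16.6
position: [0.527, -0.2765, 0.2816]
ee_rot: [-0.001, -0.05, 0.999, 0.001]
contact_force: [-0.4, -0.3, -5.0]
width: 0.0124
gripper_force: 78.4
clock: 17.4
position: [0.5278, -0.277, 0.2156]
ee_rot: [0.0, -0.05, 0.999, -0.0]
contact_force: [0.7, -0.0, -5.4]
width: 0.0125
gripper_force: 78.5
t 17.4 pos [ 0.5278 -0.277   0.2156] yaw y 95.69 tilt [-0. -0. -1.] q6 -2.27 F [ 0.73 -0.04 -5.35] w 0.0125 78.51604549214244
tool mm [ 0.7  0.6 36.6]
```

View pics/c6.png

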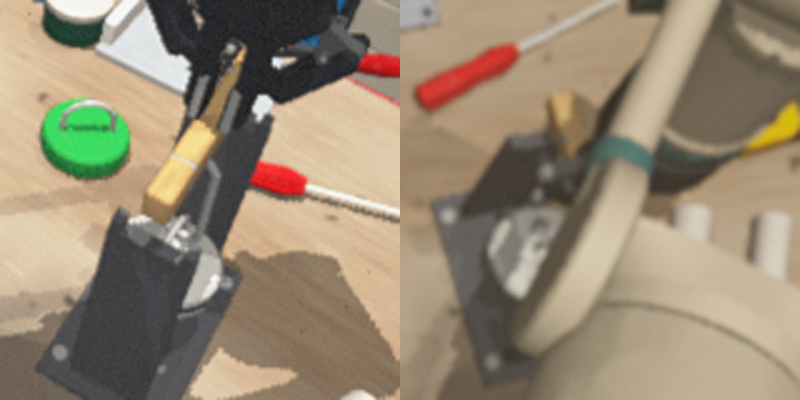

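The plug hangs between the uprights with the handle above both saddles. I'll lower the last stretch.

```bash
python3 -m crank '{"translation":[[0,0,3],[0,0,6],[0,0,8],[0,0,8],[0,0,6],[0,0,3],[0,0,1],[0,0,0]],"roll":[0,0,0,0,0,0,0,0],"fingers":[0,0,0,0,0,0,0,0]}'
python3 -m crank '{"translation":[[0,0,1],[0,0,0],[0,0,0]],"roll":[0,0,0],"fingers":[0,0,0]}'
```

```text
clock: 18.3
position: [0.5277, -0.277, 0.1804]
ee_rot: [0.0, -0.05, 0.999, 0.0]
contact_force: [-0.4, -0.1, -5.1]
width: 0.0125
gripper_force: 78.4
clock: 18.6
position: [0.5277, -0.277, 0.1797]
ee_rot: [0.0, -0.05, 0.999, -0.0]
contact_force: [0.5, -0.1, -4.6]
width: 0.0119
gripper_force: 78.4
```

```bash
python3 -m crank '{"translation":[[0,0,1],[0,0,0],[0,0,0]],"roll":[0,0,0],"fingers":[0,0,0]}'
python3 -m crank '{"translation":[[0,0,0.5],[0,0,0],[0,0,0]],"roll":[0,0,0],"fingers":[0,0,0]}'
```

```text
clock: 18.9
position: [0.5278, -0.2772, 0.1793]
ee_rot: [0.0, -0.05, 0.999, -0.0]
contact_force: [-0.9, 0.4, 0.2]
width: 0.0119
gripper_force: 80.9
clock: 19.2
position: [0.5278, -0.2773, 0.1791]
ee_rot: [0.001, -0.05, 0.999, -0.001]
contact_force: [-1.5, 0.7, 5.0]
width: 0.0121
gripper_force: 83.2
```

Seated: the upward force now carries the weight. I'll release and retreat.

```bash
python3 -m crank '{"translation":[[0,0,0],[0,0,0],[0,0,0],[0,0,0],[0,0,0],[0,0,0],[0,0,0],[0,0,0]],"roll":[0,0,0,0,0,0,0,0],"fingers":[0.3,0.4,0.6,0.8,1,1,1,1]}'
python3 -m crank '{"translation":[[0,0,-5],[0,0,-15],[0,0,-25],[0,0,-35],[0,0,-40],[0,0,-30],[0,0,-10],[0,0,0]],"roll":[0,0,0,0,0,0,0,0],"fingers":[1,1,1,1,1,1,1,1]}'
python3 -m crank '{"translation":[[0,20,0],[0,40,0],[0,45,0],[0,45,0],[0,40,0],[0,20,0],[0,0,0],[0,0,0]],"roll":[0,0,0,0,0,0,0,0],"fingers":[1,1,1,1,1,1,1,1]}'
python3 - <<'E'
from h import *
to([.527,-.2765,.179])
a=get_image("scene");b=get_image("top")
cv2.imwrite("pics/c7.png",np.hstack([cv2.resize(i,(400,400),interpolation=cv2.INTER_CUBIC) for i in(a[200:360,330:490],b[130:250,325:445])]))
E
```

```text
clock: 20.0
position: [0.5276, -0.2769, 0.1779]
ee_rot: [0.0, -0.05, 0.999, 0.0]
contact_force: [0.7, 0.1, -0.0]
width: 0.085
gripper_force: 0.0
clock: 20.8
position: [0.5281, -0.2773, 0.3395]
ee_rot: [0.001, -0.05, 0.999, -0.001]
contact_force: [0.8, 0.1, -0.9]
width: 0.0853
gripper_force: 0.0
clock: 21.6
position: [0.5058, -0.0672, 0.3366]
ee_rot: [-0.001, -0.05, 0.999, 0.0]
contact_force: [-0.0, -0.4, -0.0]
width: 0.0857
gripper_force: 0.0
t 21.6 pos [ 0.5058 -0.0672  0.3366] yaw y 95.77 tilt [ 0.003  0.    -1.   ] q6 -1.94 F [-0.04 -0.43 -0.04] w 0.0857 0.0
tool mm [  -0.4 -210.4  157.5]
```

View pics/c7.png

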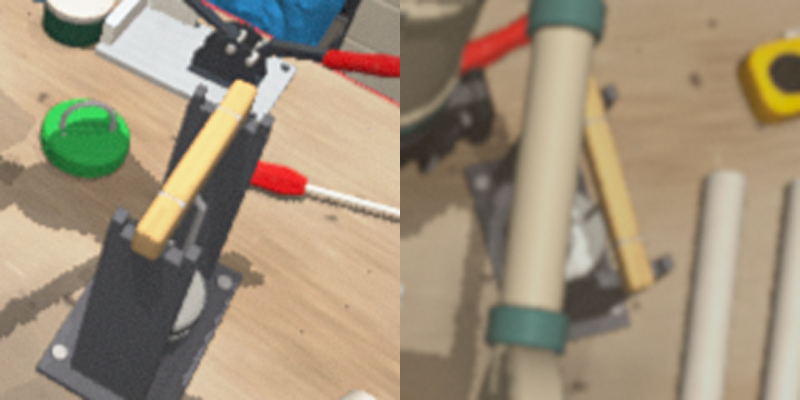

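The handle lies in both saddles as at the start (bands at full-image pixels (399,277) and (423,245), originally (399,280) and (422,245)). The plug hangs between the uprights, and the robot is clear.

```bash
python3 -m crank '{"translation":[[0,0,0],[0,0,0],[0,0,0],[0,0,0],[0,0,0],[0,0,0],[0,0,0],[0,0,0]],"roll":[0,0,0,0,0,0,0,0],"fingers":[1,1,1,1,1,1,1,1]}'; python3 -c "
from rig import manip;print(manip.sign_off())"
```

```text
clock: 22.5
position: [0.5068, -0.068, 0.338]
ee_rot: [0.0, -0.05, 0.999, 0.0]
contact_force: [0.3, 0.1, -0.5]
width: 0.0855
gripper_force: 0.0
the job is handed in; nothing more can be done
None
```

I drew the ringed plug out of its pipe and hung the hook back in both saddles with the plug hanging from it, then handed the job in at about 22.5 s; the sign-off gave no verdict.

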